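Clear the seam plate and hold a strip tucked under its lapped leaf

ROBOT

A 7-joint arm with a two-finger parallel gripper is mounted at the origin on a cart in front of the work surface, level with it; the furniture and walls round the work are solid. World frame = base frame: x ahead of the robot, y to its left, z up, the work surface at z = 0. Lengths are in m, angles in rad, forces in N, time in s.
With the tool pointing down it reaches from about 0.35 to 0.9 m from the base axis. Payload 8.1 kg.
Tool frame: the origin (TCP) lies midway between the tips of the shut fingers; the grasp point (between the pads) lies 19 mm behind it; z points along the fingers, y is the line along which they close (so a half turn about z gives the same grasp; the last joint's range is limited). The gripper opens to 92 mm and grips with 3 to 60 N. Pads are 19 mm wide; open, the fingers measure 130 mm over their backs; the gripper's body (75 mm by 190 mm) begins 47 mm behind the grasp point.
Start: joints at [-1.429, 0.434, 0.025, 1.573, -0.012, 1.134, -0.075], TCP at [0.152, 0.606, 0.227] pointing down, gripper open.
Joint ranges: [-2.62, 2.62], [-0.44, 2.09], [-1.27, 1.32], [0.08, 2.57], [-1.32, 4.46], [0.12, 2], [-2.74, 2.74]. Speed limits (rad/s): [2.22, 2.22, 3.01, 3.01, 3.14, 3.14, 3.14].

INTERFACE

Orientations are given as a rotation vector (axis times angle).
In Python, from cell import arm gives the robot as it stands.
- The arm moves only by the tool carry_out, never from a script. Its arguments are lists of equal length, an entry for each row: "claw": the finger opening in cm, from 0 to 9.18; "delta_pos": the shift along the tool's x, y, z in cm, a list of three; "angular": the turn, a rotation vector about the tool's x, y, z in rad, a list of three. In form: {"claw": [claw, ...], "delta_pos": [[dx, dy, dz], ...], "angular": [[ax, ay, az], ...]}. A call has 1 to 20 rows; each row shifts and turns the commanded pose from where the row before left it, along the tool's axes as they then stand; what a row does not reach is not made up. A row lasts 1/10 s, in which the tool goes at most 50 mm and 8.59 degrees, less where a joint would pass 70% of its speed; a pose out of reach is approached as far as the arm can. A call with a gripper value outside its range is refused whole. The fingers move at their own pace and stop on an object; "force" is the grip in N (left out, the last holds). Time passes only in rows, so rows that do not move let the fingers close. It gives the time, the measured TCP pose, the force, the opening and the grip force at its end, in the units of the state.
- arm.observe(): the state, without advancing time (a new reading comes with each control period).
- arm.get_image(name): name is "scene" or "top" or "wrist"; returns a dict with "frame" (480x640x3 uint8, red, green, blue), "mtx" (3x3 intrinsics, pixels), "T" (4x4, takes a point from camera to world coordinates). Camera axes: x right, y down, z forward; pixel columns grow to the right and rows downward; lengths in m; the calibration is good to about 2 mm. The wrist camera is an equidistant fisheye: a pixel r from the principal point sees the ray r / f radians off the axis. A picture is of the moment at which its call begins. There is no depth.
- arm.sign_off(): hands the job in; it is judged then, once.
Trained networks look in a picture, given as the dict that the camera call returned (one of the last four; its "shot" number tells which), for a name from the list of things; names that differ only in an ending like _2 or _b are one class to them, and where a whole thing is asked for, a point or a joint stands for the part that bears it (a point fixed in the world has none). Each returns a list of dicts, best first, with "conf" (0 to 1); they miss things now and then, are a little off and sometimes report something else, mostly with a low value. They report only what shows in the picture. A call takes as long as a camera call.
- arm.look_for(label, picture): "centre" ([column, row] as shares, 0 to 1, of the picture: columns of its width, rows of its height, amid what is visible of it).
- arm.trace(label, picture): "region" (480x640 bool, what is visible of it) and "centre" ([column, row] as shares, 0 to 1, of the picture: columns of its width, rows of its height, amid what is visible of it).
- arm.place_of(label, picture): "centre" ([column, row] as shares, 0 to 1, of the picture: columns of its width, rows of its height: a listed point, or the origin of a listed thing).
The state is a dict: "clock": time; "joints": joint angles; "dq": joint speeds; "joint_efforts": joint torques, N m; "position": TCP position; "ee_rot": TCP orientation; "force": force on the tool from outside, world axes, zero at the start; "ft_torque": the same for the moment, N m; "width": opening from 0.0 (shut) to 1.0 (fully open); "gripper_force": force on a finger pad.
Only numpy, scipy, OpenCV 4.12 (cv2) and the standard library are available. Lean on these libraries where they do the work, as an engineer would, in place of code of your own. Each camera call takes 0.05 s, during which the arm holds its last target. There are 200 camera calls.

TASK

Get the strip ready for tacking: first grip the timber block and, with it, sweep the three loose metal chips off the seam plate onto the bench (none over the bench edge), then stand the block back on the bench on its long narrow side. Next take the seam strip by its upright rib, lay it on the plate and slide its thin edge squarely under the hinged leaf, about 30 mm past the leaf's lip and with the whole edge under the leaf, without lifting the leaf. Finish still gripping the strip there and pressing it flat on the plate with about 10 N; do not let go, keep the fingers off the chips, and leave the hexagon nuts, the tub and the spray can where they are.

Things in the scene. Friction and masses are not known exactly. Their poses are not given: they have to be found in the camera images.
- seam_plate: bare steel plate fixed to the bench, 215 (x) x 200 (y) x 16 mm. Origin at bench level, x level towards the hinge at the back, z up: top at z = 16 mm, near edge x = -100, far edge 115, sides y = +-100. Flat open lane x = -100 to 0; the leaf covers x = 0 to 88. Two rest pads 9 mm high under the leaf's sides (x 13 to 35, |y| 83 to 95) leave an opening 166 mm wide
- leaf (a joint): aluminium sheet leaf 3 mm thick, 88 long, 182 wide, 0.12 kg, hinged along the back of the plate (plate x = 88, 31 mm above the bench). 0: level, underside 9 mm above the plate top; grows (rad) as its front lip rises; swings freely, falls back by its weight. Its front 10 mm flare up to about 12 mm clear of the plate; no part is over 22 mm above the plate top
- leaf_lip_l (a point): left (+y) end of the leaf's front lip, at plate x = 0, y = +91 mm, 31 mm above the bench
- leaf_lip_r (a point): right (-y) end of the leaf's front lip, at plate x = 0, y = -91 mm, 31 mm above the bench
- seam_strip: loose aluminium strip, 0.12 to 0.24 kg: flat flange 5 mm thick, 120 mm wide (y), with an upright rib 10 mm thick and 42 mm high along its whole rear edge (grip it across, along own x). Origin on the underside beneath the rib's middle; x along the flange to its thin front edge 80 mm away (last 8 mm are 3 mm thick), z up. Starts flat on the bench, thin edge roughly away from the robot
- edge_l (a point): left (+y) corner of the strip's thin front edge: strip x = 80, y = +60, z = 1.5 mm
- edge_r (a point): right (-y) corner of the strip's thin front edge: strip x = 80, y = -60, z = 1.5 mm
- timber_block: loose sawn timber block, about 0.16 kg, standing on edge on the bench: 62 mm tall, 90 long, 38 thick (grip across the 38). Own y: the long axis, level; own z: level, across the thickness; own x: vertical. Origin in the middle of one 90 x 62 face, 31 mm above the surface it stands on; the block's centre is 19 mm from there along own +z
- chip_0: loose dark steel chip about 17 x 15 x 8 mm, 12 g, lying in the open lane of the plate; origin within 5 mm of its centre
- chip_1: loose dark steel chip about 20 x 17 x 9 mm, 12 g, likewise
- chip_2: loose dark steel chip about 19 x 13 x 8 mm, 12 g, likewise
- case_lid_top (a point): obstacle: top of the raised lid of the small-parts case that stands to the right of the plate, fixed. The case covers x = 0.54 to 0.75, y = -0.055 to 0.081 m and is 42 mm high; its open lid slopes from 42 mm high at y = 0.08 up to 129 mm at y = -0.025. Carry things round or over it
- nut_a: bystander: large plain hexagon nut, 36 mm across flats, 18 mm high, loose; origin under its centre
- nut_b: bystander: smaller plain hexagon nut, 30 mm across flats, 15 mm high, loose; origin under its centre
- paste_tub: bystander: round tub 60 mm across, 42 mm high, loose; origin under its centre
- spatter_spray: bystander: spray can 53 mm across, 194 mm high, loose; origin under its centre

How it is judged:
By the outcome, as a careful person would: the job done as asked, in the order asked, and still so for the second after the job is handed in, while the arm keeps its last pose, push and grip.
It also fails if it takes over 72 s, if anything falls off the work surface, if the arm or the gripper's body presses on something with over 40 N, if the wrist force passes 120 N, or if a joint passes its speed limit or range.

## Working session

There is one attempt and no reset: what is moved stays moved. The work goes in short steps, Python scripts to look and compute and a tool call to move; the robot and the scene stay as the last step left them, time stands still between calls to the robot, and variables do not carry over. Pictures are saved under pics/ and viewed, at most 10 in all, crops included, and the job is handed in when it is done.

Besides the shell and the picture viewer there is one more tool, called after "Request:" as name(argument=value, ...) on one line, values as JSON. carry_out: Moves the arm, as the interface text tells. Its arguments: {"type":"object","properties":{"claw":{"type":"array","items":{"type":"number"}},"delta_pos":{"type":"array","items":{"type":"array","items":{"type":"number"}}},"angular":{"type":"array","items":{"type":"array","items":{"type":"number"}}},"force":{"type":"number"}},"required":["claw","delta_pos","angular"]}

```bash
mkdir -p pics; ls; cat > h.py <<'E'
import numpy as np, cv2
from scipy.spatial.transform import Rotation as R
from cell import arm
def ray(im,c):
    u,v=c[0]*640,c[1]*480; K=im['mtx']; T=im['T']
    x,y=(u-K[0,2])/K[0,0],(v-K[1,2])/K[1,1]
    if im.get('fish'):
        r=np.hypot(x,y); d=np.array([x/r*np.sin(r),y/r*np.sin(r),np.cos(r)]) if r>0 else np.array([0,0,1.])
    else: d=np.array([x,y,1.])
    d=T[:3,:3]@d; return T[:3,3],d/np.linalg.norm(d)
def shot(n):
    im=arm.get_image(n); im['fish']=(n=='wrist'); return im
def at(o,d,z): return o+d*(z-o[2])/d[2]
def tri(rs):
    A=sum(np.eye(3)-np.outer(d,d) for o,d in rs); b=sum((np.eye(3)-np.outer(d,d))@o for o,d in rs)
    p=np.linalg.solve(A,b); e=max(np.linalg.norm(np.cross(p-o,d)) for o,d in rs); return p,e
E
python3 - <<'E'
from h import *
s=arm.observe(); print({k:np.round(v,3) for k,v in s.items()})
ims={n:shot(n) for n in ('scene','top','wrist')}
for n,im in ims.items(): cv2.imwrite(f'pics/a_{n}.png',im['frame'][:,:,::-1]); print(n,np.round(im['T'],3).tolist(),np.round(im['mtx'],1).tolist(), [k for k in im])
names="seam_plate leaf_lip_l leaf_lip_r seam_strip edge_l edge_r timber_block chip_0 case_lid_top nut_a paste_tub spatter_spray".split()
for l in names:
    for n,im in ims.items():
        for r in arm.place_of(l,im)[:4]:
            if r['conf']<.25: continue
            o,d=ray(im,r['centre']); print(l,n,round(r['conf'],2),np.round(np.array(r['centre'])*[640,480],0),'z0',np.round(at(o,d,0.0),3)[:2],'z.031',np.round(at(o,d,.031),3)[:2])
E
```

```text
pics
{'clock': np.float64(0.0), 'joints': array([-1.429,  0.435,  0.025,  1.574, -0.012,  1.134, -0.075]), 'dq': array([-0.001, -0.001, -0.001, -0.001,  0.001, -0.   ,  0.001]), 'joint_efforts': array([ 1.0000e-03, -6.6784e+01,  9.8500e-01, -3.1447e+01, -6.1000e-02,
        4.3000e-02,  0.0000e+00]), 'position': array([0.151, 0.606, 0.226]), 'ee_rot': array([-3.840e-01, -3.118e+00,  3.000e-03]), 'force': array([-0.816, -0.675,  0.028]), 'ft_torque': array([-0.034, -0.037, -0.004]), 'gripper_force': np.float64(0.0), 'width': np.float64(1.002)}
scene [[0.669, -0.342, 0.66, -0.248], [-0.744, -0.302, 0.597, -0.687], [-0.005, -0.89, -0.456, 0.666], [0.0, 0.0, 0.0, 1.0]] [[607.2, 0.0, 320.5], [0.0, 607.2, 246.5], [0.0, 0.0, 1.0]] ['frame', 'mtx', 'T', 'shot', 'fish']
top [[0.007, -0.999, 0.05, 0.488], [-1.0, -0.006, 0.015, 0.047], [-0.015, -0.05, -0.999, 1.444], [0.0, 0.0, 0.0, 1.0]] [[608.0, 0.0, 330.6], [0.0, 608.0, 241.4], [0.0, 0.0, 1.0]] ['frame', 'mtx', 'T', 'shot', 'fish']
wrist [[0.242, 0.925, 0.293, 0.072], [0.97, -0.231, -0.074, 0.626], [-0.001, 0.302, -0.953, 0.384], [0.0, 0.0, 
[... 2443 characters left out ...]
d_top scene 0.53 [231. 313.] z0 [0.382 0.121] z.031 [0.353 0.084]
case_lid_top top 0.71 [373. 198.] z0 [ 0.665 -0.032] z.031 [ 0.661 -0.03 ]
nut_a scene 0.64 [229. 312.] z0 [0.383 0.13 ] z.031 [0.354 0.092]
nut_a scene 0.52 [254. 296.] z0 [0.457 0.138] z.031 [0.424 0.1  ]
nut_a top 0.52 [308. 293.] z0 [0.437 0.123] z.031 [0.438 0.121]
nut_a top 0.48 [303. 317.] z0 [0.381 0.133] z.031 [0.384 0.131]
paste_tub scene 0.71 [349. 369.] z0 [ 0.404 -0.162] z.031 [ 0.374 -0.187]
paste_tub top 0.81 [425. 312.] z0 [ 0.396 -0.155] z.031 [ 0.397 -0.151]
spatter_spray scene 0.68 [386. 380.] z0 [ 0.422 -0.227] z.031 [ 0.391 -0.249]
spatter_spray top 0.69 [461. 306.] z0 [ 0.41  -0.239] z.031 [ 0.412 -0.233]
```

```bash
python3 -c "
import cv2
a=cv2.imread('pics/a_top.png')[150:390,150:500];cv2.imwrite('pics/v1.png',cv2.resize(a,(800,549),interpolation=cv2.INTER_CUBIC))
a=cv2.imread('pics/a_scene.png')[190:430,130:450];cv2.imwrite('pics/v2.png',cv2.resize(a,(800,600),interpolation=cv2.INTER_CUBIC))"
```

```text
(no output)
```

View pics/v1.png

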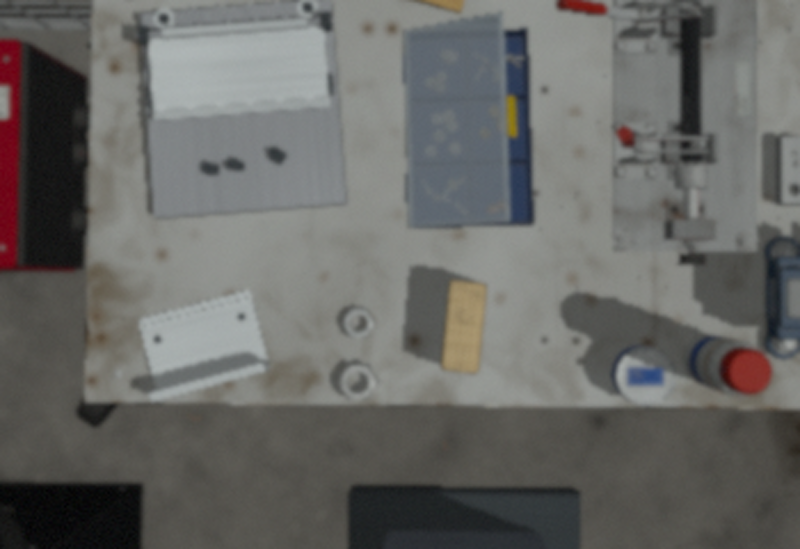

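View pics/v2.png

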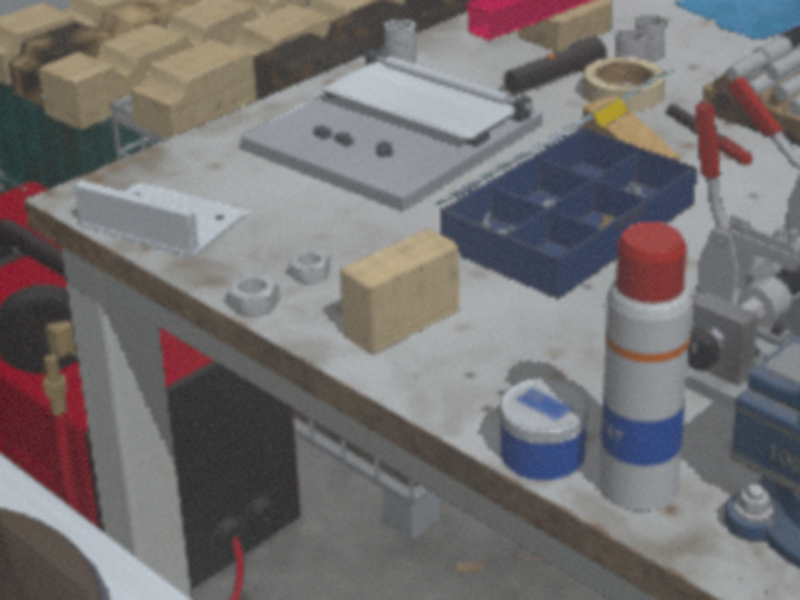

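The top view shows the plate at upper left, with the leaf at its back and three dark chips at full-frame pixels (241,223), (252,222) and (270,218). The strip is near the front-left bench corner, about (240,300). The nuts are at (306,291) and (305,316), and the block is upright at about (353,293). The scene view agrees: the strip's rib is at the near edge, and the block stands 62 mm tall.

I'll move above the block first.

Request:
carry_out(claw=[9.18, 9.18, 9.18, 9.18, 9.18, 9.18, 9.18, 9.18, 9.18, 9.18, 9.18, 9.18, 9.18, 9.18, 9.18, 9.18, 9.18, 9.18, 9.18, 9.18], delta_pos=[[-2.0, -2.5, 0], [-2.0, -2.5, 0], [-2.0, -2.5, 0], [-2.0, -2.5, 0], [-2.0, -2.5, 0], [-2.0, -2.5, 0], [-2.0, -2.5, 0], [-2.0, -2.5, 0], [-2.0, -2.5, 0], [-2.0, -2.5, 0], [-2.0, -2.5, 0], [-2.0, -2.5, 0], [-2.0, -2.5, 0], [-2.0, -2.5, 0], [-2.0, -2.5, 0], [-2.0, -2.5, 0], [-2.0, -2.5, 0], [-2.0, -2.5, 0], [-2.0, -2.5, 0], [-2.0, -2.5, 0]], angular=[[0, 0, 0], [0, 0, 0], [0, 0, 0], [0, 0, 0], [0, 0, 0], [0, 0, 0], [0, 0, 0], [0, 0, 0], [0, 0, 0], [0, 0, 0], [0, 0, 0], [0, 0, 0], [0, 0, 0], [0, 0, 0], [0, 0, 0], [0, 0, 0], [0, 0, 0], [0, 0, 0], [0, 0, 0], [0, 0, 0]])

```text
clock: 3.95
position: [0.4188, 0.0231, 0.227]
ee_rot: [0.383, 3.117, 0.001]
force: [0.6, 0.1, 0.0]
width: 1.003
gripper_force: 0.0
```

```bash
python3 - <<'E'
from h import *
s=arm.observe(); print(np.round(s['position'],4),np.round(s['ee_rot'],3),np.round(s['joints'],2),s['clock'])
ims={n:shot(n) for n in ('wrist','top','scene')}
cv2.imwrite('pics/b_wrist.png',ims['wrist']['frame'][:,:,::-1])
for l in ['timber_block']:
  for n,im in ims.items():
    for r in arm.place_of(l,im)[:2]:
        o,d=ray(im,r['centre']); print('place',l,n,round(r['conf'],2),np.round(np.array(r['centre'])*[640,480]),np.round(at(o,d,.031),3))
    for r in arm.trace(l,im)[:1]:
        c=[q for q in cv2.findContours(r['region'].astype(np.uint8),0,1)[0]]; c=max(c,key=cv2.contourArea)
        p=cv2.approxPolyDP(cv2.convexHull(c),4,True)[:,0]
        print('trace',n,round(r['conf'],2)); 
        for q in p:
            o,d=ray(im,q/np.array([640,480])); print(q,'z62',np.round(at(o,d,.062),3)[:2],'z0',np.round(at(o,d,0),3)[:2])
E
```

```text
[0.4188 0.0231 0.227 ] [3.830e-01 3.117e+00 1.000e-03] [-0.62  0.08  0.48  2.07 -0.05  1.    1.21] 3.95
place timber_block wrist 0.83 [298. 233.] [ 0.44  -0.002  0.031]
trace wrist 0.56
[328 182] z62 [0.392 0.04 ] z0 [0.402 0.039]
[343 280] z62 [0.486 0.032] z0 [0.515 0.03 ]
[309 287] z62 [ 0.486 -0.002] z0 [ 0.514 -0.01 ]
[290 199] z62 [0.398 0.003] z0 [ 0.41  -0.004]
[299 186] z62 [0.389 0.014] z0 [0.399 0.009]
place timber_block top 0.65 [364. 296.] [ 0.432 -0.01   0.031]
place timber_block top 0.64 [241. 226.] [0.594 0.278 0.031]
trace top 0.6
[362 274] z62 [ 0.484 -0.003] z0 [ 0.484 -0.006]
[360 288] z62 [0.452 0.001] z0 [ 0.45  -0.001]
[345 289] z62 [0.449 0.035] z0 [0.448 0.034]
[346 273] z62 [0.486 0.033] z0 [0.486 0.032]
place timber_block scene 0.72 [298. 310.] [ 0.445 -0.004  0.031]
trace scene 0.88
[311 287] z62 [0.486 0.001] z0 [0.562 0.072]
[310 316] z62 [ 0.411 -0.065] z0 [ 0.479 -0.001]
[280 330] z62 [ 0.346 -0.056] z0 [0.407 0.009]
[267 324] z62 [ 0.343 -0.026] z0 [0.404 0.042]
[268 297] z62 [0.406 0.037] z0 [0.473 0.112]
[298 282] z62 [0.483 0.033] z0 [0.558 0.107]
```

Request:
carry_out(claw=[9.18, 9.18, 9.18, 9.18, 9.18, 9.18, 9.18, 9.18, 9.18, 9.18, 9.18, 9.18, 2, 2, 2, 2, 2, 2, 2, 2], delta_pos=[[-2.3, 0, 0], [0, 0, 0], [0, 0, 2.4], [0, 0, 2.4], [0, 0, 2.4], [0, 0, 2.4], [0, 0, 2.4], [0, 0, 2.4], [0, 0, 2.4], [0, 0, 1.6], [0, 0, 1.5], [0, 0, 0], [0, 0, 0], [0, 0, 0], [0, 0, 0], [0, 0, 0], [0, 0, 0], [0, 0, 0], [0, 0, 0], [0, 0, 0]], angular=[[0, 0, -0.08], [0, 0, -0.08], [0, 0, 0], [0, 0, 0], [0, 0, 0], [0, 0, 0], [0, 0, 0], [0, 0, 0], [0, 0, 0], [0, 0, 0], [0, 0, 0], [0, 0, 0], [0, 0, 0], [0, 0, 0], [0, 0, 0], [0, 0, 0], [0, 0, 0], [0, 0, 0], [0, 0, 0], [0, 0, 0]], force=30)

```text
clock: 6.4
position: [0.4407, 0.0187, 0.0278]
ee_rot: [0.133, 3.139, 0.0]
force: [-1.1, -0.9, 1.9]
width: 0.41
gripper_force: 30.0
```

```bash
python3 - <<'E'
from h import *
s=arm.observe(); print(np.round(s['position'],4),np.round(s['ee_rot'],3),np.round(s['joints'],2),s['width']*.0918,s['gripper_force'],s['force'])
ims={n:shot(n) for n in ('scene','top')}
for l in ['leaf_lip_l','chip_0']:
  q={}
  for n,im in ims.items():
    q[n]=[(r['conf'],ray(im,r['centre'])) for r in arm.place_of(l,im)[:4] if r['conf']>.3]
  for a in q['scene']:
    for b in q['top']:
      p,e=tri([a[1],b[1]])
      if e<.012: print(l,round(a[0],2),round(b[0],2),np.round(p,4),'err',round(e,4))
top=ims['top']
for l in ['leaf','seam_plate']:
  for n in ims:
    for r in arm.trace(l,ims[n])[:1]:
        c=max(cv2.findContours(r['region'].astype(np.uint8),0,1)[0],key=cv2.contourArea)
        p=cv2.approxPolyDP(cv2.convexHull(c),4,True)[:,0]
        print(l,n,round(r['conf'],2),[np.round(at(*ray(ims[n],k/np.array([640,480])),.016 if l=='seam_plate' else .03),3)[:2].tolist() for k in p])
E
```

```text
[0.4407 0.0187 0.0278] [0.133 3.139 0.   ] [-0.43  0.46  0.35  2.24 -0.33  0.49  1.66] 0.0376672996753289 29.960311353206635 [-1.08596615 -0.85945983  1.89988   ]
leaf_lip_l 0.84 0.88 [0.6513 0.3356 0.0251] err 0.0068
leaf_lip_l 0.64 0.68 [0.6678 0.1507 0.032 ] err 0.0029
leaf scene 0.91 [[0.752, 0.265], [0.769, 0.2], [0.743, 0.162], [0.671, 0.157]]
leaf top 0.64 [[0.738, 0.163], [0.667, 0.16], [0.654, 0.336], [0.73, 0.342], [0.744, 0.323], [0.757, 0.187]]
seam_plate scene 0.9 [[0.774, 0.286], [0.795, 0.19], [0.76, 0.145], [0.645, 0.137]]
seam_plate top 0.95 [[0.778, 0.157], [0.567, 0.139], [0.547, 0.332], [0.761, 0.355]]
```

Request:
carry_out(claw=[2, 2, 2, 2, 2, 2, 2, 2, 2, 2, 2, 2, 2, 2, 2, 2, 2, 2, 2, 2], delta_pos=[[0, 0, -2.5], [0, 0, -2.5], [0, 0, -2.5], [0, 0, -2.5], [-1.16, 2.89, 0], [-1.16, 2.89, 0], [-1.16, 2.89, 0], [-1.16, 2.89, 0], [-1.16, 2.89, 0], [-1.16, 2.89, 0], [-1.16, 2.89, 0], [-1.16, 2.89, 0], [-1.16, 2.89, 0], [-1.16, 2.89, 0], [-1.16, 2.89, 0], [0, 0, 0], [0, 0, 0], [0, 0, 2.5], [0, 0, 2.5], [0, 0, 2.0]], angular=[[0, 0, 0], [0, 0, 0], [0, 0, 0], [0, 0, 0], [0, 0, 0], [0, 0, 0], [0, 0, 0], [0, 0, 0], [0, 0, 0], [0, 0, 0], [0, 0, 0], [0, 0, 0], [0, 0, 0], [0, 0, 0], [0, 0, 0], [0, 0, -0.089], [0, 0, -0.089], [0, 0, 0], [0, 0, 0], [0, 0, 0]])

```text
clock: 8.9
position: [0.5937, 0.3244, 0.0557]
ee_rot: [0.146, -3.136, 0.001]
force: [-0.1, -0.8, -2.1]
width: 0.412
gripper_force: 30.0
```

```bash
python3 - <<'E'
from h import *
s=arm.observe(); print(np.round(s['position'],4),np.round(s['ee_rot'],3),np.round(s['joints'],2),s['width']*.0918,s['gripper_force'],s['force'])
im=shot('wrist'); cv2.imwrite('pics/c_wrist.png',im['frame'][:,:,::-1])
for l in ['leaf_lip_l','chip_0']:
    for r in arm.place_of(l,im)[:4]:
        o,d=ray(im,r['centre']); print(l,round(r['conf'],2),np.round(np.array(r['centre'])*[640,480]),np.round(at(o,d,.031 if 'l_' in l else .02),3))
E
```

```text
[0.5937 0.3244 0.0557] [ 1.460e-01 -3.136e+00  1.000e-03] [-0.78  0.7   0.33  1.62 -0.27  0.87  1.31] 0.03785602493323093 29.962762892246246 [-0.12197011 -0.79902565 -2.08424583]
chip_0 0.96 [235. 279.] [0.603 0.277 0.02 ]
chip_0 0.82 [195. 278.] [0.605 0.253 0.02 ]
chip_0 0.81 [130. 283.] [0.614 0.208 0.02 ]
```

View pics/c_wrist.png

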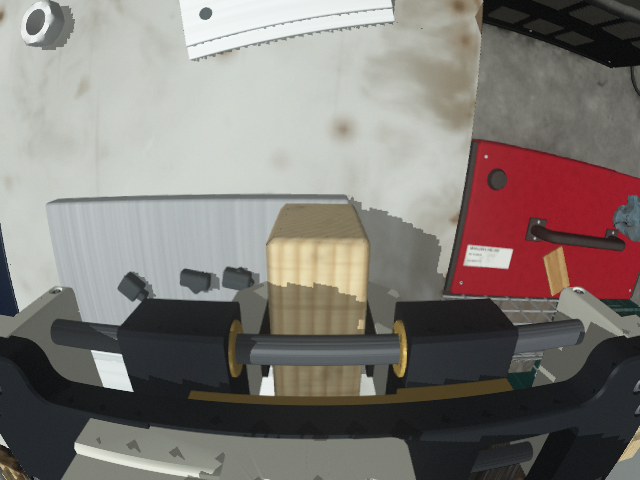

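The held block is over the plate's left part, with its near end just inside the plate edge. The chips at (235,279), (195,278) and (130,283) lie ahead of its leading face. I'll lower it next.

Request:
carry_out(claw=[2, 2, 2, 2], delta_pos=[[0, 0, 0.7], [0, 0, 0.5], [0, 0, 0], [0, 0, 0]], angular=[[0, 0, 0], [0, 0, 0], [0, 0, 0], [0, 0, 0]])

```text
clock: 9.45
position: [0.595, 0.3248, 0.0462]
ee_rot: [-0.146, 3.138, 0.001]
force: [-0.1, 0.1, -1.1]
width: 0.411
gripper_force: 30.0
```

Request:
carry_out(claw=[2, 2, 2], delta_pos=[[0, 0, 0.15], [0, 0, 0], [0, 0, 0]], angular=[[0, 0, 0], [0, 0, 0], [0, 0, 0]])

```text
clock: 9.75
position: [0.5948, 0.3247, 0.0444]
ee_rot: [-0.146, 3.138, 0.0]
force: [-0.5, -0.0, -1.3]
width: 0.415
gripper_force: 30.0
```

Request:
carry_out(claw=[2, 2, 2, 2, 2, 2, 2, 2, 2, 2, 2, 2, 2, 2, 2, 2, 2, 2, 2, 2], delta_pos=[[0, -0.8, 0], [0, -0.8, 0], [0, -0.8, 0], [0, -0.8, 0], [0, -0.8, 0], [0, -0.8, 0], [0, -0.8, 0], [0, -0.8, 0], [0, -0.8, 0], [0, -0.8, 0], [0, -0.8, 0], [0, -0.8, 0], [0, -0.8, 0], [0, -0.8, 0], [0, -0.8, 0], [0, -0.8, 0], [0, -0.8, 0], [0, -0.8, 0], [0, -0.4, 0], [0, 0, 0]], angular=[[0, 0, 0], [0, 0, 0], [0, 0, 0], [0, 0, 0], [0, 0, 0], [0, 0, 0], [0, 0, 0], [0, 0, 0], [0, 0, 0], [0, 0, 0], [0, 0, 0], [0, 0, 0], [0, 0, 0], [0, 0, 0], [0, 0, 0], [0, 0, 0], [0, 0, 0], [0, 0, 0], [0, 0, 0], [0, 0, 0]])

```text
clock: 11.75
position: [0.6087, 0.1763, 0.0443]
ee_rot: [-0.144, 3.138, -0.001]
force: [0.5, -0.3, -1.1]
width: 0.413
gripper_force: 30.0
```

```bash
python3 - <<'E'
from h import *
s=arm.observe(); print(np.round(s['position'],4),np.round(s['ee_rot'],3),np.round(s['joints'],2),s['width']*.0918,s['gripper_force'],s['force'])
im=shot('wrist'); cv2.imwrite('pics/d_wrist.png',im['frame'][:,:,::-1])
for r in arm.place_of('chip_0',im)[:4]:
    o,d=ray(im,r['centre']); print(round(r['conf'],2),np.round(np.array(r['centre'])*[640,480]),np.round(at(o,d,.02),3),np.round(at(o,d,.005),3))
E
```

```text
[0.6087 0.1763 0.0443] [-1.440e-01  3.138e+00 -1.000e-03] [-0.57  0.65  0.31  1.75 -0.27  0.78  1.53] 0.03794997825370198 29.96252954006195 [ 0.46002711 -0.31108403 -1.10347556]
0.65 [263. 266.] [0.603 0.147 0.02 ] [0.61  0.145 0.005]
0.22 [276. 307.] [0.627 0.155 0.02 ] [0.636 0.154 0.005]
```

View pics/d_wrist.png

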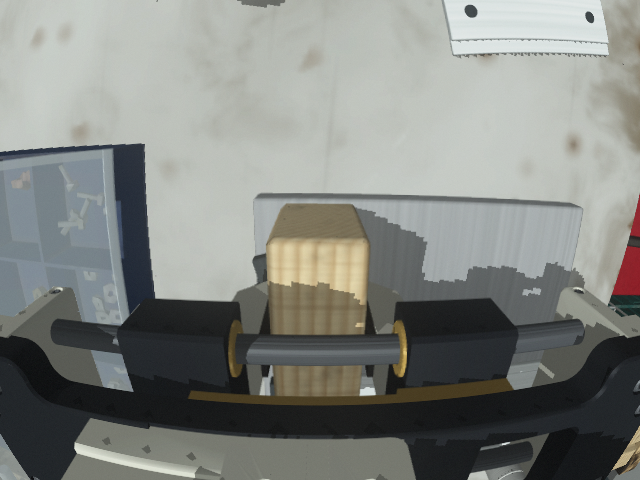

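The block has pushed the chips to the plate's right edge; one shows at (263,266), starting to overhang. I'll push on slowly past the edge.

Request:
carry_out(claw=[2, 2, 2, 2, 2, 2, 2, 2, 2, 2], delta_pos=[[0, -0.4, 0], [0, -0.4, 0], [0, -0.4, 0], [0, -0.4, 0], [0, -0.4, 0], [0, -0.4, 0], [0, -0.4, 0], [0, -0.4, 0], [0, 0, 0], [0, 0, 0]], angular=[[0, 0, 0], [0, 0, 0], [0, 0, 0], [0, 0, 0], [0, 0, 0], [0, 0, 0], [0, 0, 0], [0, 0, 0], [0, 0, 0], [0, 0, 0]])

```text
clock: 12.85
position: [0.6115, 0.1454, 0.0442]
ee_rot: [-0.146, 3.138, 0.0]
force: [-0.1, 0.3, -0.7]
width: 0.414
gripper_force: 30.0
```

Request:
carry_out(claw=[2, 2, 2, 2, 2, 2, 2, 2, 2], delta_pos=[[0, 0, -1], [0, 0, -2.5], [0, 0, -2.5], [0, 0, -2.5], [2.0, 0, 0], [3, 0, 0], [3, 0, 0], [3, 0, 0], [0, 0, 0]], angular=[[0, 0, 0], [0, 0, 0], [0, 0, 0], [0, 0, 0], [0, 0, 0], [0, 0, 0], [0, 0, 0], [0, 0, 0], [0, 0, 0]])

```text
clock: 13.75
position: [0.4979, 0.1351, 0.1296]
ee_rot: [0.148, -3.135, -0.001]
force: [-0.1, 0.5, -1.3]
width: 0.414
gripper_force: 30.0
```

```bash
python3 - <<'E'
from h import *
s=arm.observe(); print(np.round(s['position'],4),np.round(s['ee_rot'],3),np.round(s['joints'],2),s['width']*.0918,s['gripper_force'],s['force'])
ims=[shot('scene'),shot('top')]
f=[cv2.resize(ims[0]['frame'][200:300,210:350],None,fx=4,fy=4,interpolation=2)[:,:,::-1],cv2.resize(ims[1]['frame'][170:270,200:340],None,fx=4,fy=4,interpolation=2)[:,:,::-1]]
cv2.imwrite('pics/e.png',cv2.resize(np.vstack(f),(420,600)))
for im in ims:
  for r in arm.place_of('chip_0',im)[:5]:
    o,d=ray(im,r['centre']); print(round(r['conf'],2),np.round(np.array(r['centre'])*[640,480]),np.round(at(o,d,.02),3),np.round(at(o,d,.005),3))
E
```

```text
[0.4979 0.1351 0.1296] [ 1.480e-01 -3.135e+00 -1.000e-03] [-0.64  0.38  0.36  1.97 -0.18  0.82  1.48] 0.03797197705014335 29.962701201438904 [-0.10785931  0.50106106 -1.28612975]
0.65 [229. 312.] [0.363 0.103 0.02 ] [0.378 0.122 0.005]
0.58 [317. 258.] [0.639 0.126 0.02 ] [0.66  0.145 0.005]
0.54 [305. 268.] [0.587 0.112 0.02 ] [0.606 0.131 0.005]
0.52 [311. 213.] [0.626 0.115 0.02 ] [0.627 0.116 0.005]
0.47 [303. 225.] [0.597 0.134 0.02 ] [0.598 0.135 0.005]
0.46 [303. 207.] [0.639 0.135 0.02 ] [0.641 0.136 0.005]
0.17 [256. 201.] [0.654 0.245 0.02 ] [0.655 0.247 0.005]
```

View pics/e.png

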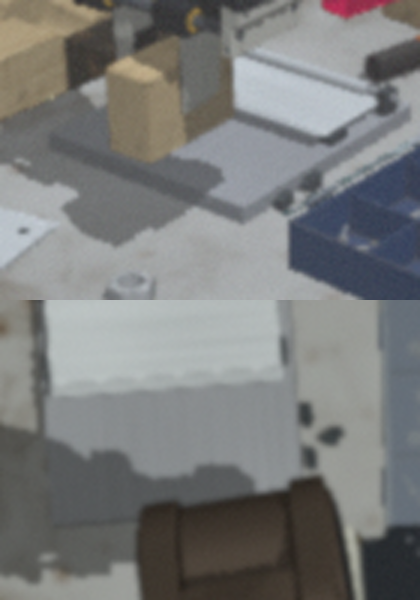

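All three chips lie on the bench just right of the plate (top view about (303,207), (311,213), (303,225)) and the lane is clear. Next I'll return the block.

Request:
carry_out(claw=[2, 2, 2, 2, 2, 2, 2, 2, 2, 2, 2, 2, 2], delta_pos=[[1.74, -2.98, 0], [1.74, -2.98, 0], [1.74, -2.98, 0], [1.74, -2.98, 0], [0, 0, 2.5], [0, 0, 2.5], [0, 0, 2.5], [0, 0, 1.3], [0, 0, 0.7], [0, 0, 0.4], [0, 0, 0.2], [0, 0, 0], [0, 0, 0]], angular=[[0, 0, 0], [0, 0, 0], [0, 0, 0], [0, 0, 0], [0, 0, 0], [0, 0, 0], [0, 0, 0], [0, 0, 0], [0, 0, 0], [0, 0, 0], [0, 0, 0], [0, 0, 0], [0, 0, 0]])

```text
clock: 15.25
position: [0.4442, 0.0102, 0.0287]
ee_rot: [-0.146, 3.137, 0.0]
force: [-0.1, 0.0, -1.2]
width: 0.415
gripper_force: 30.0
```

Request:
carry_out(claw=[2, 2, 9.1, 9.1, 9.1, 9.1, 9.1, 9.1, 9.1, 9.1, 9.1, 9.1, 9.1, 9.1, 9.1, 9.1, 9.1, 9.1, 9.1, 9.1], delta_pos=[[0, 0, 0.08], [0, 0, 0], [0, 0, 0], [0, 0, 0], [0, 0, 0], [0, 0, 0], [0, 0, -1.5], [0, 0, -2.5], [0, 0, -3], [0, 0, -3], [0, 0, -3], [0, 0, -2], [0.27, 3.04, 0], [0.27, 3.04, 0], [0.27, 3.04, 0], [0.27, 3.04, 0], [0.27, 3.04, 0], [0.27, 3.04, 0], [0.27, 3.04, 0], [0.27, 3.04, 0]], angular=[[0, 0, 0], [0, 0, 0], [0, 0, 0], [0, 0, 0], [0, 0, 0], [0, 0, 0], [0, 0, 0], [0, 0, 0], [0, 0, 0], [0, 0, 0], [0, 0, 0], [0, 0, 0], [0, 0, 0], [0, 0, 0], [0, 0, 0], [0, 0, 0], [0, 0, 0], [0, 0, 0], [0, 0, 0], [0, 0, 0]])

```text
clock: 17.25
position: [0.3991, 0.2513, 0.1774]
ee_rot: [0.146, -3.138, -0.0]
force: [-0.1, 0.1, -0.3]
width: 0.989
gripper_force: 0.0
```

Request:
carry_out(claw=[9.1, 9.1, 9.1, 9.1, 9.1, 9.1, 9.1, 9.1, 9.1, 9.1, 9.1], delta_pos=[[0, 0, 0], [0, 0, 0], [0, 0, 0], [0, 0, 0], [0, 0, 0], [0, 0, 0], [0, 0, 0], [0, 0, 0], [0, 0, 0], [0, 0, 0], [0, 0, 0]], angular=[[0, 0, 0.138], [0, 0, 0.138], [0, 0, 0.138], [0, 0, 0.138], [0, 0, 0.138], [0, 0, 0.138], [0, 0, 0.138], [0, 0, 0.138], [0, 0, 0.138], [0, 0, 0.138], [0, 0, 0]])

```text
clock: 18.35
position: [0.3995, 0.2502, 0.1773]
ee_rot: [1.888, 2.511, -0.0]
force: [-1.5, 1.2, -0.1]
width: 0.992
gripper_force: 0.0
```

```bash
python3 - <<'E'
from h import *
s=arm.observe(); print(np.round(s['position'],4),np.round(s['ee_rot'],3),np.round(s['joints'],2),s['clock'])
ims={n:shot(n) for n in ('wrist','scene','top')}
f=ims['wrist']['frame'][:,:,::-1]; cv2.imwrite('pics/f_wrist.png',f)
for l,z in [('timber_block',.031),('seam_strip',0),('edge_l',.0015)]:
  for n,im in ims.items():
    for r in arm.place_of(l,im)[:3]:
        if r['conf']>.3: o,d=ray(im,r['centre']); print(l,n,round(r['conf'],2),np.round(np.array(r['centre'])*[640,480]),np.round(at(o,d,z),3))
for n in ('wrist','top'):
  for r in arm.trace('seam_strip',ims[n])[:1]:
    c=max(cv2.findContours(r['region'].astype(np.uint8),0,1)[0],key=cv2.contourArea)
    p=cv2.approxPolyDP(cv2.convexHull(c),4,True)[:,0]
    for q in p:
        o,d=ray(ims[n],q/np.array([640,480])); print(n,q,'z42',np.round(at(o,d,.042),3)[:2],'z2',np.round(at(o,d,.002),3)[:2])
E
```

```text
[0.3995 0.2502 0.1773] [ 1.888  2.511 -0.   ] [-1.12  0.25  0.55  2.03 -0.17  0.9  -0.2 ] 18.35
timber_block scene 0.79 [305. 311.] [ 0.45  -0.014  0.031]
timber_block top 0.69 [366. 291.] [ 0.444 -0.015  0.031]
seam_strip wrist 0.9 [311. 180.] [0.385 0.278 0.   ]
seam_strip scene 0.63 [183. 286.] [0.382 0.279 0.   ]
seam_strip top 0.73 [244. 318.] [0.377 0.273 0.   ]
edge_l wrist 0.94 [393. 248.] [0.479 0.236 0.002]
edge_l wrist 0.76 [398. 119.] [0.445 0.354 0.002]
edge_l scene 0.78 [185. 262.] [0.451 0.363 0.001]
edge_l scene 0.73 [227. 272.] [0.483 0.254 0.001]
edge_l scene 0.37 [233. 313.] [0.383 0.119 0.001]
edge_l top 0.98 [262. 272.] [0.486 0.232 0.002]
wrist [306 116] z42 [0.367 0.332] z2 [0.365 0.332]
wrist [399 121] z42 [0.438 0.35 ] z2 [0.446 0.353]
wrist [392 245] z42 [0.465 0.25 ] z2 [0.477 0.24 ]
wrist [304 256] z42 [0.396 0.22 ] z2 [0.399 0.205]
top [257 278] z42 [0.473 0.238] z2 [0.472 0.243]
top [266 310] z42 [0.399 0.216] z2 [0.397 0.221]
top [252 314] z42 [0.39  0.248] z2 [0.387 0.254]
top [244 282] z42 [0.463 0.268] z2 [0.463 0.274]
```

View pics/f_wrist.png

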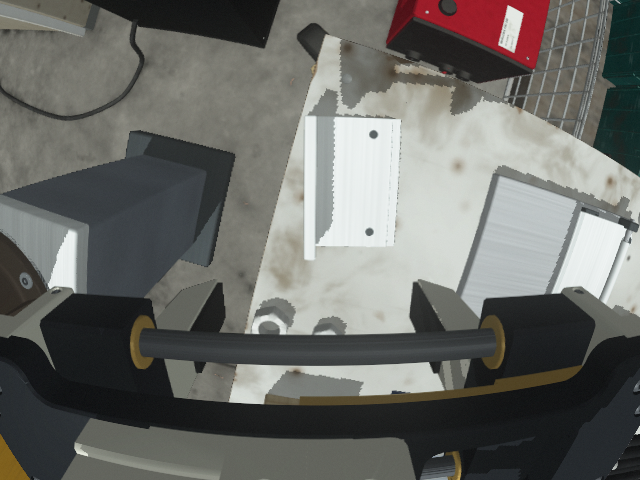

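The wrist view shows the strip at x 305–400, y 117–258 (rib at its left, thin edge at right) with two nuts at (268,320) and (330,328). The block stands well on the bench. From the measurements, the strip origin is about (0.385, 0.276) with a yaw of about 0.27.

Request:
carry_out(claw=[9.1, 9.1, 9.1, 9.1, 9.1, 9.1, 9.1, 9.1, 9.1, 9.1, 9.1, 9.1], delta_pos=[[1.45, -0.33, 0], [1.45, -0.33, 0], [0, 0, 2.5], [0, 0, 2.5], [0, 0, 2.5], [0, 0, 2.5], [0, 0, 2.5], [0, 0, 1.5], [0, 0, 1.3], [0, 0, 0.8], [0, 0, 0], [0, 0, 0]], angular=[[0, 0, 0.012], [0, 0, 0], [0, 0, 0], [0, 0, 0], [0, 0, 0], [0, 0, 0], [0, 0, 0], [0, 0, 0], [0, 0, 0], [0, 0, 0], [0, 0, 0], [0, 0, 0]])

```text
clock: 20.25
position: [0.3856, 0.2764, 0.0167]
ee_rot: [1.9, 2.502, 0.0]
force: [0.3, -0.4, 0.7]
width: 0.988
gripper_force: 0.0
```

Request:
carry_out(claw=[0.3, 0.3, 0.3, 0.3, 0.3, 0.3, 0.3, 0.3, 0.3, 0.3, 0.3, 0.3], delta_pos=[[0, 0, 0], [0, 0, 0], [0, 0, 0], [0, 0, 0], [0, 0, 0], [0, 0, 0], [0, 0, 0], [0, 0, 0], [0, 0, 0], [0, 0, 0], [0, 0, 0], [0, 0, 0]], angular=[[0, 0, 0], [0, 0, 0], [0, 0, 0], [0, 0, 0], [0, 0, 0], [0, 0, 0], [0, 0, 0], [0, 0, 0], [0, 0, 0], [0, 0, 0], [0, 0, 0], [0, 0, 0]], force=50)

```text
clock: 21.45
position: [0.3854, 0.2763, 0.0164]
ee_rot: [1.9, 2.502, 0.0]
force: [0.7, 0.5, -0.2]
width: 0.103
gripper_force: 50.0
```

Gripped at a width of 9.5 mm, which matches the 10 mm rib. I'll lift and approach the plate.

Request:
carry_out(claw=[0.3, 0.3, 0.3, 0.3, 0.3, 0.3, 0.3, 0.3, 0.3, 0.3, 0.3, 0.3, 0.3, 0.3, 0.3, 0.3], delta_pos=[[0, 0, -1], [0, 0, -2], [0, 0, -2], [0, 0, -1], [-1.06, 1.94, 0], [-1.06, 1.94, 0], [-1.06, 1.94, 0], [-1.06, 1.94, 0], [-1.06, 1.94, 0], [-1.06, 1.94, 0], [-1.06, 1.94, 0], [-1.06, 1.94, 0], [0, 0, 0], [0, 0, 0], [0, 0, 0], [0, 0, 0]], angular=[[0, 0, 0], [0, 0, 0], [0, 0, 0], [0, 0, 0], [0, 0, 0], [0, 0, 0], [0, 0, 0], [0, 0, 0], [0, 0, 0], [0, 0, 0], [0, 0, 0], [0, 0, 0], [0, 0, 0.09], [0, 0, 0.089], [0, 0, 0], [0, 0, 0]])

```text
clock: 23.05
position: [0.5573, 0.2364, 0.0763]
ee_rot: [-2.112, -2.325, 0.001]
force: [-0.6, 0.5, -1.6]
width: 0.106
gripper_force: 50.0
```

```bash
cat > look.py <<'E'
from h import *
import sys
s=arm.observe(); print(np.round(s['position'],4),np.round(s['ee_rot'],3),np.round(s['joints'],2),s['clock'],np.round(s['force'],1))
ims={n:shot(n) for n in ('wrist','scene','top')}
f=ims['wrist']['frame'][:,:,::-1]; cv2.imwrite(f'pics/{sys.argv[1]}_wrist.png',f)
cv2.imwrite(f'pics/{sys.argv[1]}_scene.png',cv2.resize(ims['scene']['frame'][180:330,190:390,::-1],(800,600),interpolation=2))
zb=float(sys.argv[2])
for l,z in [('seam_strip',zb),('edge_l',zb+.0015),('leaf_lip_l',.031),('seam_plate',0)]:
  for n,im in ims.items():
    for r in arm.place_of(l,im)[:3]:
        if r['conf']>.3: o,d=ray(im,r['centre']); print(l,n,round(r['conf'],2),np.round(np.array(r['centre'])*[640,480]),np.round(at(o,d,z),4)[:2])
for l in ('leaf','seam_strip','seam_plate'):
  for r in arm.trace(l,ims['wrist'])[:1]:
    c=max(cv2.findContours(r['region'].astype(np.uint8),0,1)[0],key=cv2.contourArea)
    p=cv2.approxPolyDP(cv2.convexHull(c),4,True)[:,0]
    print(l,round(r['conf'],2),[(q.tolist(),np.round(at(*ray(ims['wrist'],q/np.array([640,480])),{'leaf':.03,'seam_strip':zb+.003,'seam_plate':.016}[l]),3)[:2].tolist()) for q in p])
E
python3 look.py g 0.06
```

```text
[0.5573 0.2364 0.0763] [-2.112e+00 -2.325e+00  1.000e-03] [-0.83  0.6   0.5   1.81 -0.37  0.83 -0.05] 23.05 [-0.6  0.5 -1.6]
seam_strip wrist 0.89 [315. 284.] [0.5558 0.2375]
seam_strip scene 0.83 [257. 240.] [0.5581 0.2321]
seam_strip scene 0.74 [343. 368.] [ 0.3407 -0.2026]
seam_strip top 0.61 [257. 244.] [0.55   0.2375]
edge_l wrist 0.94 [476. 177.] [0.6304 0.3022]
edge_l scene 0.83 [261. 219.] [0.6392 0.3068]
edge_l scene 0.8 [296. 233.] [0.6384 0.1878]
edge_l scene 0.63 [230. 312.] [0.3257 0.0526]
edge_l top 0.86 [283. 204.] [0.6418 0.1777]
leaf_lip_l wrist 0.75 [495. 115.] [0.6509 0.3374]
leaf_lip_l wrist 0.68 [455. 374.] [0.6656 0.1587]
leaf_lip_l scene 0.96 [316. 244.] [0.6734 0.1593]
leaf_lip_l top 0.72 [218. 201.] [0.6516 0.3341]
seam_plate wrist 0.74 [465. 248.] [0.6613 0.2455]
seam_plate scene 0.7 [290. 247.] [0.6644 0.2369]
seam_plate top 0.77 [257. 201.] [0.6555 0.245 ]
leaf 0.56 [([596, 135], [0.734, 0.342]), ([607, 165], [0.75, 0.324]), ([584, 285], [0.757, 0.235]), ([550, 322], [0.735, 0.204]), ([469, 327], [0.665, 0.199]), ([494, 118], [0.651, 0.336])]
seam_strip 0.58 [([308, 171], [0.547, 0.295]), ([477, 174], [0.63, 0.304]), ([460, 317], [0.638, 0.225]), ([308, 334], [0.555, 0.208]), ([303, 304], [0.55, 0.227]), ([303, 184], [0.545, 0.289])]
seam_plate 0.77 [([325, 92], [0.552, 0.337]), ([453, 97], [0.629, 0.345]), ([607, 118], [0.756, 0.359]), ([617, 126], [0.768, 0.356]), ([614, 162], [0.771, 0.329]), ([587, 286], [0.775, 0.229]), ([551, 321], [0.748, 0.197]), ([464, 328], [0.669, 0.19]), ([323, 168], [0.555, 0.292])]
```

View pics/g_wrist.png

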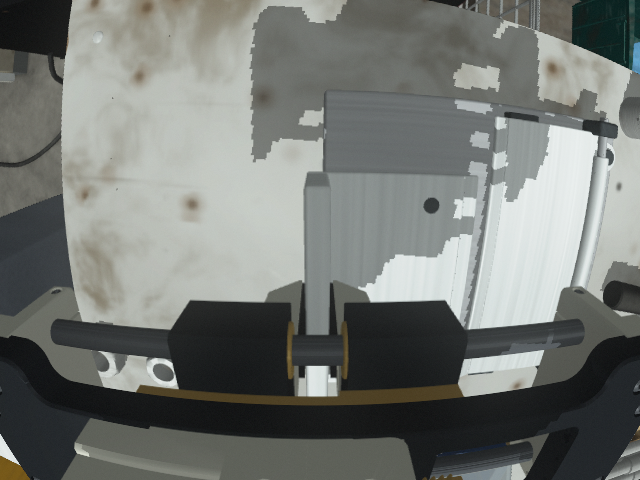

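The wrist view shows the strip held over the open lane, with its thin edge (477,174)–(460,317) parallel to the lip (494,118)–(469,327). edge_l measures within 1 mm of where I expected it. I'll go forward a little and lower it.

Request:
carry_out(claw=[0.3, 0.3, 0.3, 0.3, 0.3, 0.3, 0.3, 0.3], delta_pos=[[0, 0.5, 0], [0, 0.4, 0], [0, 0, 1.5], [0, 0, 1.5], [0, 0, 0.8], [0, 0, 0.4], [0, 0, 0], [0, 0, 0]], angular=[[0, 0, 0], [0, 0, 0], [0, 0, 0], [0, 0, 0], [0, 0, 0], [0, 0, 0], [0, 0, 0], [0, 0, 0]])

```text
clock: 24.75
position: [0.5667, 0.237, 0.0344]
ee_rot: [2.116, 2.322, 0.0]
force: [-0.7, -0.4, -0.6]
width: 0.104
gripper_force: 50.0
```

Request:
carry_out(claw=[0.3, 0.3, 0.3, 0.3], delta_pos=[[0, 0, 0.1], [0, 0, 0.1], [0, 0, 0], [0, 0, 0]], angular=[[0, 0, 0], [0, 0, 0], [0, 0, 0], [0, 0, 0]])

```text
clock: 25.15
position: [0.5666, 0.2372, 0.0325]
ee_rot: [2.116, 2.322, 0.0]
force: [0.5, -0.2, -1.5]
width: 0.105
gripper_force: 50.0
```

Request:
carry_out(claw=[0.3, 0.3, 0.3], delta_pos=[[0, 0, 0.1], [0, 0, 0], [0, 0, 0]], angular=[[0, 0, 0], [0, 0, 0], [0, 0, 0]])

```text
clock: 25.45
position: [0.5666, 0.2372, 0.0325]
ee_rot: [-2.116, -2.322, -0.001]
force: [-4.5, -0.7, 9.9]
width: 0.103
gripper_force: 50.0
```

Request:
carry_out(claw=[0.3, 0.3, 0.3, 0.3, 0.3, 0.3, 0.3, 0.3, 0.3], delta_pos=[[0, 0, -0.07], [0, 0.3, 0], [0, 0.3, 0], [0, 0.3, 0], [0, 0.3, 0], [0, 0.3, 0], [0, 0.3, 0], [0, 0, 0], [0, 0, 0]], angular=[[0, 0, 0], [0, 0, 0], [0, 0, 0], [0, 0, 0], [0, 0, 0], [0, 0, 0], [0, 0, 0], [0, 0, 0], [0, 0, 0]])

```text
clock: 26.35
position: [0.585, 0.239, 0.0325]
ee_rot: [2.116, 2.322, 0.002]
force: [-1.2, 0.3, 4.8]
width: 0.103
gripper_force: 50.0
```

```bash
python3 look.py i 0.016
```

```text
[0.585  0.239  0.0325] [2.116e+00 2.322e+00 2.000e-03] [-0.77  0.69  0.46  1.77 -0.42  0.78 -0.01] 26.35 [-1.2  0.3  4.8]
seam_strip wrist 0.91 [312. 287.] [0.5823 0.238 ]
seam_strip scene 0.92 [260. 252.] [0.5805 0.2485]
seam_strip top 0.84 [257. 233.] [0.5773 0.2418]
edge_l wrist 0.93 [479. 175.] [0.6594 0.306 ]
edge_l scene 0.79 [270. 234.] [0.6568 0.2967]
edge_l scene 0.77 [306. 243.] [0.6824 0.1989]
edge_l scene 0.38 [305. 266.] [0.5956 0.1223]
edge_l top 0.77 [283. 194.] [0.6716 0.1827]
leaf_lip_l wrist 0.67 [484. 109.] [0.6508 0.3377]
leaf_lip_l scene 0.91 [318. 250.] [0.6526 0.1343]
leaf_lip_l top 0.72 [294. 195.] [0.667  0.1564]
leaf_lip_l top 0.59 [218. 202.] [0.6491 0.3327]
leaf_lip_l top 0.43 [459. 307.] [ 0.4096 -0.2287]
seam_plate scene 0.73 [287. 249.] [0.6538 0.235 ]
seam_plate top 0.78 [256. 201.] [0.6559 0.2488]
leaf 0.55 [([611, 135], [0.734, 0.342]), ([625, 167], [0.751, 0.327]), ([598, 298], [0.757, 0.247]), ([550, 321], [0.722, 0.231]), ([464, 329], [0.665, 0.226]), ([459, 319], [0.66, 0.232]), ([483, 112], [0.651, 0.336]), ([555, 120], [0.693, 0.341])]
seam_strip 0.92 [([307, 173], [0.575, 0.297]), ([476, 175], [0.657, 0.306]), ([459, 317], [0.666, 0.227]), ([307, 334], [0.582, 0.211])]
seam_plate 0.61 [([267, 86], [0.552, 0.336]), ([403, 85], [0.615, 0.343]), ([622, 113], [0.756, 0.359]), ([635, 130], [0.77, 0.352]), ([599, 297], [0.774, 0.241]), ([550, 321], [0.735, 0.223]), ([465, 328], [0.673, 0.218]), ([271, 290], [0.561, 0.234])]
```

View pics/i_wrist.png

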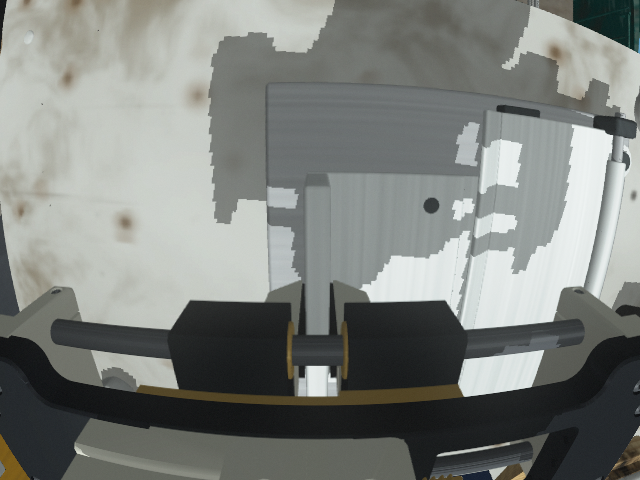

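The thin edge is just under the lip: its left corner is at (479,175) and the lip's left end is at (484,109). The two edges are parallel and the leaf is level. The edge is about 5.5 mm past the lip, so I'll slide another 24.5 mm.

Request:
carry_out(claw=[0.3, 0.3, 0.3, 0.3, 0.3, 0.3, 0.3, 0.3, 0.3, 0.3, 0.3], delta_pos=[[0, 0.3, 0], [0, 0.3, 0], [0, 0.3, 0], [0, 0.3, 0], [0, 0.3, 0], [0, 0.3, 0], [0, 0.3, 0], [0, 0.3, 0], [0, 0.05, 0], [0, 0, 0], [0, 0, 0]], angular=[[0, 0, 0], [0, 0, 0], [0, 0, 0], [0, 0, 0], [0, 0, 0], [0, 0, 0], [0, 0, 0], [0, 0, 0], [0, 0, 0], [0, 0, 0], [0, 0, 0]])

```text
clock: 28.35
position: [0.6086, 0.2412, 0.0325]
ee_rot: [-2.115, -2.322, 0.0]
force: [-4.8, 0.1, 7.6]
width: 0.103
gripper_force: 50.0
```

```bash
python3 look.py j 0.016; python3 - <<'E'
import cv2,numpy as np
a=cv2.imread('pics/j_wrist.png')[60:360,240:640]; b=cv2.imread('pics/j_scene.png')
cv2.imwrite('pics/j.png',np.hstack([cv2.resize(a,(400,300)),cv2.resize(b,(400,300))]))
E
```

```text
[0.6086 0.2412 0.0325] [-2.115 -2.322  0.   ] [-0.75  0.72  0.46  1.71 -0.42  0.82 -0.01] 28.35 [-4.8  0.1  7.6]
seam_strip wrist 0.93 [316. 286.] [0.6075 0.2413]
seam_strip scene 0.78 [270. 246.] [0.6151 0.2544]
seam_strip top 0.56 [257. 224.] [0.5989 0.2437]
edge_l scene 0.56 [313. 240.] [0.7057 0.198 ]
edge_l top 0.58 [285. 181.] [0.7013 0.1783]
leaf_lip_l wrist 0.92 [437. 107.] [0.652  0.3365]
leaf_lip_l scene 0.77 [319. 246.] [0.67   0.1485]
leaf_lip_l top 0.67 [296. 196.] [0.6636 0.1497]
seam_plate scene 0.74 [287. 246.] [0.6657 0.2474]
seam_plate top 0.93 [258. 200.] [0.6586 0.2429]
leaf 0.64 [([438, 106], [0.653, 0.337]), ([564, 122], [0.722, 0.343]), ([582, 131], [0.735, 0.341]), ([595, 162], [0.748, 0.327]), ([595, 184], [0.751, 0.316]), ([579, 269], [0.755, 0.267]), ([551, 320], [0.746, 0.234]), ([464, 328], [0.688, 0.229]), ([420, 299], [0.659, 0.245])]
seam_strip 0.94 [([430, 173], [0.656, 0.306]), ([417, 299], [0.662, 0.239]), ([328, 334], [0.617, 0.214]), ([308, 334], [0.606, 0.213]), ([303, 199], [0.597, 0.287]), ([308, 172], [0.599, 0.3])]
seam_plate 0.79 [([217, 88], [0.552, 0.337]), ([358, 83], [0.618, 0.344]), ([595, 107], [0.755, 0.359]), ([608, 118], [0.767, 0.355]), ([606, 162], [0.771, 0.329]), ([578, 284], [0.772, 0.252]), ([551, 321], [0.759, 0.226]), ([478, 330], [0.706, 0.219]), ([229, 301], [0.562, 0.227]), ([221, 246], [0.557, 0.258])]
```

View pics/j.png

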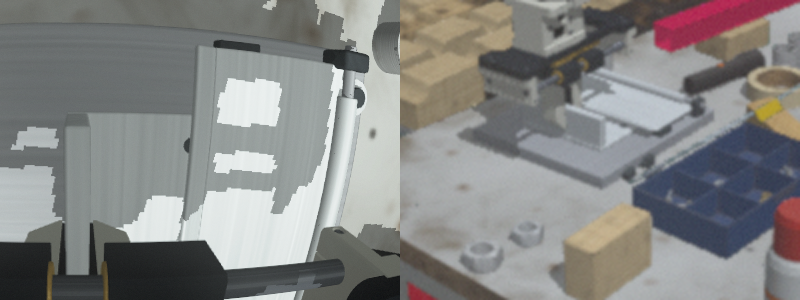

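The edge is now about 29 mm under the leaf. In the wrist view the lip crosses the strip squarely and the leaf lies flat. The block and nuts are standing as they should. I'll trim position and press.

Request:
carry_out(claw=[0.3, 0.3, 0.3, 0.3, 0.3, 0.3], delta_pos=[[0, 0.07, 0], [0, 0, 0.02], [0, 0, 0], [0, 0, 0], [0, 0, 0], [0, 0, 0]], angular=[[0, 0, 0], [0, 0, 0], [0, 0, 0], [0, 0, 0], [0, 0, 0], [0, 0, 0]])

```text
clock: 29.85
position: [0.609, 0.2413, 0.0325]
ee_rot: [-2.115, -2.322, 0.001]
force: [-6.1, -0.8, 10.8]
width: 0.109
gripper_force: 50.0
```

Request:
carry_out(claw=[0.3, 0.3, 0.3, 0.3, 0.3, 0.3], delta_pos=[[0, 0, -0.015], [0, 0, 0], [0, 0, 0], [0, 0, 0], [0, 0, 0], [0, 0, 0]], angular=[[0, 0, 0], [0, 0, 0], [0, 0, 0], [0, 0, 0], [0, 0, 0], [0, 0, 0]])

```text
clock: 30.45
position: [0.609, 0.2413, 0.0325]
ee_rot: [-2.115, -2.322, 0.001]
force: [-6.1, -1.8, 9.6]
width: 0.105
gripper_force: 50.0
```

```bash
python3 - <<'E'
from h import *
for i in range(6):
    im=shot('wrist'); s=arm.observe(); print(np.round(s['position'],4),np.round(s['force'],1),s['gripper_force'])
ims={n:shot(n) for n in ('top','scene')}
for l,z in [('nut_a',0),('paste_tub',0),('spatter_spray',0),('chip_0',.004),('timber_block',.031)]:
  for r in arm.place_of(l,ims['top'])[:3]:
    if r['conf']>.3: print(l,round(r['conf'],2),np.round(at(*ray(ims['top'],r['centre']),z),3)[:2])
E
```

```text
[0.609  0.2412 0.0325] [-5.3 -0.3  9.5] 50.003929138183594
[0.6089 0.2412 0.0325] [-5.7  0.1  9.5] 50.0038880109787
[0.609  0.2412 0.0325] [-5.6 -1.3  9.1] 50.003984570503235
[0.6089 0.2412 0.0325] [-5.7  0.2 10. ] 50.00396132469177
[0.609  0.2412 0.0325] [-5.8 -0.1 10.5] 50.004050731658936
[0.609  0.2412 0.0325] [-5.  -0.1  9.4] 50.003753900527954
nut_a 0.7 [0.384 0.129]
nut_a 0.51 [0.439 0.125]
paste_tub 0.97 [ 0.396 -0.159]
paste_tub 0.4 [0.673 0.159]
spatter_spray 0.58 [ 0.405 -0.229]
chip_0 0.55 [0.645 0.143]
chip_0 0.53 [0.593 0.133]
chip_0 0.41 [ 0.436 -0.013]
timber_block 0.92 [ 0.443 -0.024]
```

```bash
python3 - <<'E'
from h import *
a=shot('scene'); b=shot('top')
c=cv2.resize(a['frame'][225:285,280:345,::-1],(400,369),interpolation=2); d=cv2.resize(b['frame'][190:240,270:325,::-1],(400,369),interpolation=2)
for im in (a,b):
  for r in arm.trace('chip_0',im)[:4]:
    q=np.argwhere(r['region']); print(im is b,round(r['conf'],2),np.round(np.array(r['centre'])*[640,480],1),q.min(0)[::-1],q.max(0)[::-1],np.round(at(*ray(im,r['centre']),.004),3)[:2])
for n,im in (('s',a),('t',b)):
  for px in (-.1,-.05,0,.03):
    for z in (0,.016):
      c0,s0=.9957,.0929; P=np.array([.658+px*c0+.1*s0,.246+px*s0-.1*c0,z,1]); k=np.linalg.inv(im['T'])@P; u=im['mtx']@k[:3]; print(n,px,z,np.round(u[:2]/u[2],1))
cv2.imwrite('pics/k.png',np.hstack([c,d]))
E
```

```text
False 0.42 [315.3 259. ] [311 257] [317 263] [0.655 0.145]
True 0.25 [467.4 307.4] [449 297] [486 323] [ 0.407 -0.253]
s -0.1 0 [291.2 275.8]
s -0.1 0.016 [291.  269.5]
s -0.05 0 [305.2 266.9]
s -0.05 0.016 [305.1 260.7]
s 0 0 [318.5 258.4]
s 0 0.016 [318.4 252.3]
s 0.03 0 [326.1 253.5]
s 0.03 0.016 [326.1 247.5]
t -0.1 0 [302.1 238.1]
t -0.1 0.016 [301.7 237.8]
t -0.05 0 [300.4 217.3]
t -0.05 0.016 [299.9 216.7]
t 0 0 [298.6 196.5]
t 0 0.016 [298.2 195.7]
t 0.03 0 [297.6 184.1]
t 0.03 0.016 [297.1 183.1]
```

View pics/k.png

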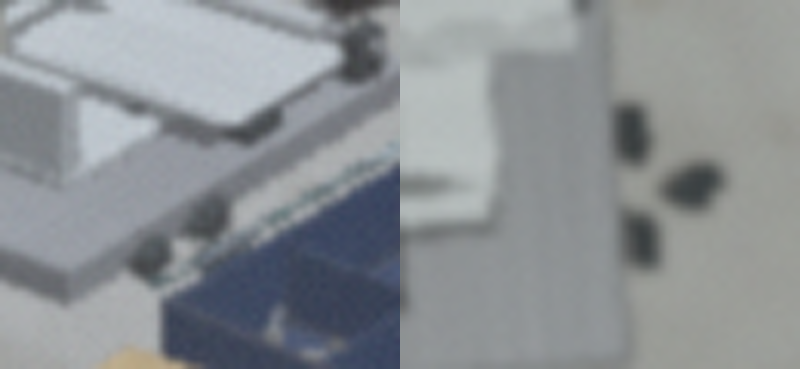

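Both crops show all three chips off the plate, lying on the bench beside its right side. The strip is under a level leaf and well inside its width. I'll hand the job in.

```bash
python3 -c "
from cell import arm
print(arm.observe()['force'],arm.sign_off())"
```

```text
the job is handed in; nothing more can be done
[-5.33448957 -0.43410273  9.0222982 ] None
```

The job is handed in: all three chips are on the bench beside the plate, the block is back on its long narrow side, and the arm still grips the strip, its edge square and about 30 mm (by measurement) under the level leaf, pressing with about 10 N.

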